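# Prime the hand lubricator of the lapping machine

## Task

Prime the small hand lubricator on the worktop, using only touch. First push the handle of its bleed valve round from along the pipe until it stands fully across the pipe, then push the round black plunger down with full strokes, letting it rise again each time, until the thin steel indicator pin beside it stands fully out of its boss. Move the pin only by pumping, never touch it, leave the vial, the dish and the weight around the lubricator where they stand, and finish with the plunger up again.

Things in the scene. Friction and masses are not known exactly. Their poses are not given: they have to be found in the camera images.
- lubricator: Hand lubricator fixed on the worktop: grey base plate 100 (x) x 225 (y) x 10 mm; in a row on its y axis stand the pump barrel (y = +65 mm, 58 mm in diameter, top 76 mm above the worktop), the indicator boss (y = +3 mm) and the bleed valve (y = -65 mm), joined by a copper pipe along y, 26 mm high. Origin under the plate's centre, z up; at yaw 0 its axes are the world's.
- plunger_top (a point): Centre of the flat top of the black mushroom-shaped plunger cap (47 mm in diameter, flat over the middle 40 mm), above the pump barrel; 120 mm above the worktop when up, 90 mm when fully down. Moves with the plunger.
- pump_rod (a joint): Plunger travel in m: 0 up, 0.030 fully down. Its spring returns it, with 6 N at the top and 15 N at the bottom. A stroke counts if it goes 25 mm or more down, then back to within 5 mm of the top. Each raises the pin about 4 mm (the first 4 to 8 mm) on the way down, and the pin stays there. 3 to 5 strokes are needed; with the pin fully out, more strokes do nothing.
- pin_rod (a joint): How far the indicator pin has come out, in m: it starts between 0 and 0.006; fully out is about 0.020 (over 0.0175 counts).
- indicator_pin: The indicator pin (plain steel, 9 mm in diameter, upright). Origin at the centre of its top, 2 mm above its boss when the travel is 0, 22 mm above it when fully out. Moves with the pin.
- boss_top (a point): Centre of the flat top of the indicator boss (30 mm in diameter below, 22 mm at the top), 60 mm above the worktop, from which the pin comes out.
- valve_arm (a joint): Angle of the bleed valve's handle in rad, about the vertical: 0 along the pipe (handle points to -y of the lubricator, away from the pump; valve open), 1.571 fully across it (points to +x of the lubricator; valve shut, against a stop). It turns counterclockwise seen from above as it shuts. It starts between 0 and 0.35; it is stiff (0.12 N m, about 2.5 N at 50 mm) and stays where it is left.
- valve_axis (a point): Point on the vertical axis of the valve handle, 81 mm above the worktop, 1 mm below the top of its hub (24 mm in diameter). Below it the steel valve: block 34 x 44 mm, 42 mm high, and a neck 26 mm in diameter up to 62 mm.
- handle_end (a point): Outer end of the valve handle, 72 mm from its axis, at mid height. The handle is a level bar, from 69.5 to 82.5 mm above the worktop; its outer 40 mm is a rubber grip 15 mm wide. Beyond the valve's neck there is free space under it, over the valve block (42 mm high) and pipe.
- vial: Glass vial with black screw cap, 23 mm in diameter, 53 mm high, loose, standing behind the lubricator; leave it alone. Origin under its centre.
- dish: Covered glass petri dish, 67 mm in diameter, 17 mm high, loose, in front of the lubricator; leave it alone. Origin under its centre.
- weight: Round steel weight, 42 mm in diameter, 24 mm high, loose, in front of the lubricator; leave it alone. Origin under its centre.

How it is judged:
By the outcome, as a careful person would: the job done as asked, in the order asked, and still so for the second after the job is handed in, with the robot touching nothing.
It also fails if it takes over 50 s, if anything falls off the work surface, if the arm or the gripper's body presses on something with over 40 N, if the wrist force passes 120 N, or if a joint passes its speed limit or range.

## Robot

A 7-joint arm with a two-finger parallel gripper is mounted at the origin on a cart in front of the work surface, level with it; the furniture and walls round the work are solid. World frame = base frame: x ahead of the robot, y to its left, z up, the work surface at z = 0. Lengths are in m, angles in rad, forces in N, time in s.
With the tool pointing down it reaches from about 0.425 to 0.875 m from the base axis. Payload 4.7 kg.
Tool frame: the origin (TCP) lies midway between the tips of the shut fingers; the grasp point (between the pads) lies 19 mm behind it (ctrl.grip_point_offset is the distance from the TCP to the grasp point, in m); z points along the fingers, y is the line along which they close (so a half turn about z gives the same grasp; the last joint's range is limited). The gripper opens to 87 mm and grips with 3 to 60 N. Pads are 19 mm wide; open, the fingers measure 117 mm over their backs; the gripper's body (75 mm by 190 mm) begins 51 mm behind the grasp point.
Start: joints at [1.229, 0.321, -0.07, 1.45, 0.023, 1.371, -0.057], TCP at [0.226, -0.609, 0.223] pointing down, gripper open.
Joint ranges: [-2.86, 2.86], [-0.3, 2.09], [-1.38, 1.24], [0.06, 2.45], [-1.56, 4.7], [0.09, 2.05], [-2.69, 2.69]. Speed limits (rad/s): [2.57, 2.57, 3.14, 3.14, 3.14, 3.14, 3.14].

## Interface

Orientations are given as a rotation vector (axis times angle).
In Python, from bench import ctrl gives the robot as it stands. The module is installed in compiled form; this text tells all that it offers.
- The arm moves only by the shell command python3 -m handwheel 'ROWS' [OPENING] [FORCE]. ROWS is JSON, a list of rows, each an object of numbers: "x", "y", "z": the shift along the tool's x, y, z in m; "wx", "wy", "wz": the turn, a rotation vector about the tool's x, y, z in degrees. A call has 1 to 10 rows; each row is the pose to reach, as a shift and turn from the pose commanded when the call began, along the tool's axes at that moment; what a row does not reach only later rows make up. A row lasts 1/12 s, in which the tool goes at most 41.7 mm and 7.16 degrees, less where a joint would pass 70% of its speed; a pose out of reach is approached as far as the arm can. A call with a gripper value outside its range is refused whole. OPENING is the finger opening in m, from 0 to 0.087, set as the call begins (- or left out, the last holds). The fingers move at their own pace and stop on an object; FORCE is the grip in N (left out, the last holds). Time passes only in rows, so rows that repeat a pose let the fingers close. It gives the time, the measured TCP pose, the force, the opening and the grip force at its end, in the units of the state.
- ctrl.get_state(): the state, without advancing time (a new reading comes with each control period).
- ctrl.get_image(name): name is "scene" or "top"; returns a dict with "image" (384x512x3 uint8, red, green, blue), "K" (3x3 intrinsics, pixels), "k1" (the pictures are not rectified: a ray, as slopes to the right and down, at radius r is drawn at 1 + k1 r^2 times it, then the intrinsics apply), "world_to_cam" (4x4, takes a point from world to camera coordinates). Camera axes: x right, y down, z forward; pixel columns grow to the right and rows downward; lengths in m; the calibration is good to about 2 mm. A picture is of the moment at which its call begins. There is no depth.
- ctrl.close_job(): hands the job in; it is judged then, once.
The state is a dict: "time": time; "joint_positions": joint angles; "qd": joint speeds; "joint_torque": joint torques, N m; "position": TCP position; "tool_rot": TCP orientation; "ft_force": force on the tool from outside, world axes, zero at the start; "torque": the same for the moment, N m; "grip_width": opening from 0.0 (shut) to 1.0 (fully open); "grip_force": force on a finger pad.
Only numpy, scipy, OpenCV 4.12 (cv2) and the standard library are available. Lean on these libraries where they do the work, as an engineer would, in place of code of your own. Each camera call takes 0.05 s, during which the arm holds its last target. There are 200 camera calls.

## Working session

There is one attempt and no reset: what is moved stays moved. The work goes in short steps, Python scripts to look and compute and a shell command to move; the robot and the scene stay as the last step left them, time stands still between calls to the robot, and variables do not carry over. Pictures are saved under pics/ and viewed, at most 10 in all, crops included, and the job is handed in when it is done.

```bash
mkdir -p pics; cat > h.py <<'E'
import numpy as np, cv2
from bench import ctrl
from scipy.spatial.transform import Rotation as R
def snap(n):
    d=ctrl.get_image(n); return d
def ray(d,u,v):
    K=np.array(d["K"]);T=np.array(d["world_to_cam"])
    p=cv2.undistortPoints(np.array([[[u,v]]],float),K,np.array([d["k1"],0,0,0,0.]))[0,0]
    return -T[:3,:3].T@T[:3,3], T[:3,:3].T@np.array([p[0],p[1],1])
def plane(d,u,v,z):
    o,r=ray(d,u,v); return o+r*(z-o[2])/r[2]
def proj(d,P):
    T=np.array(d["world_to_cam"]);P=np.atleast_2d(P).astype(float)
    return cv2.projectPoints(P,cv2.Rodrigues(T[:3,:3])[0],T[:3,3],np.array(d["K"]),np.array([d["k1"],0,0,0,0.]))[0][:,0]
E
python3 - <<'E'
from h import *
import pickle
s=ctrl.get_state();print({k:np.round(v,3) for k,v in s.items()})
for n in("scene","top"):
    d=snap(n);pickle.dump(d,open(n+".pkl","wb"))
    cv2.imwrite(f"pics/{n}0.png",cv2.resize(d["image"][:,:,::-1],(800,600),interpolation=cv2.INTER_CUBIC))
    print(n,ray(d,256,192))
E
```

```text
{'time': np.float64(0.0), 'joint_positions': array([ 1.229,  0.322, -0.07 ,  1.452,  0.023,  1.371, -0.057]), 'qd': array([-0.002, -0.002,  0.   , -0.   , -0.001,  0.001,  0.   ]), 'joint_torque': array([-0.0000e+00, -4.9129e+01, -4.0400e-01, -3.1252e+01, -6.4000e-02,
        4.4000e-02,  0.0000e+00]), 'position': array([ 0.226, -0.609,  0.222]), 'tool_rot': array([-3.09e+00, -5.56e-01,  1.00e-03]), 'ft_force': array([-0.057, -0.24 , -0.033]), 'torque': array([-0.   , -0.015, -0.055]), 'grip_force': np.float64(0.0), 'grip_width': np.float64(1.002)}
scene (array([0.03973944, 0.64178371, 0.62973541]), array([ 0.52588607, -0.62118602, -0.58110716]))
top (array([0.40661705, 0.06907947, 0.94486809]), array([ 0.11158591, -0.01319215, -0.99368405]))
```

View pics/scene0.png

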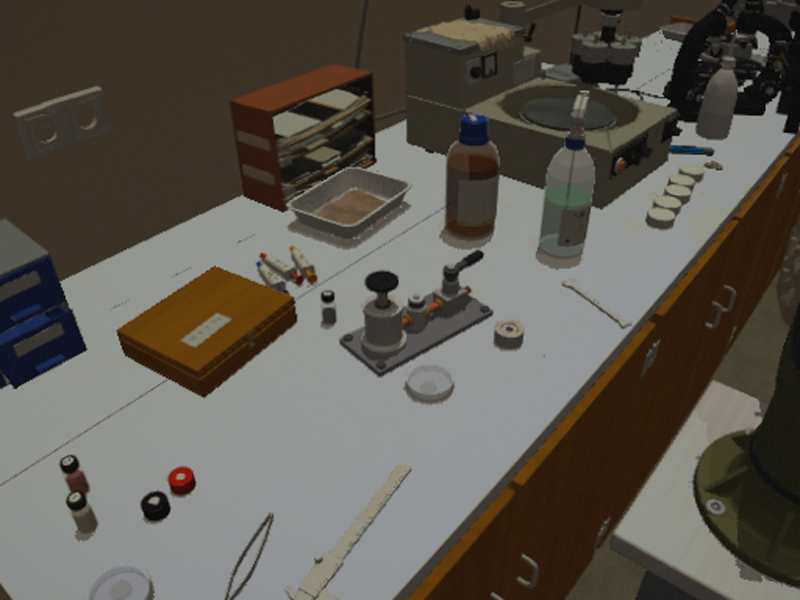

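View pics/top0.png

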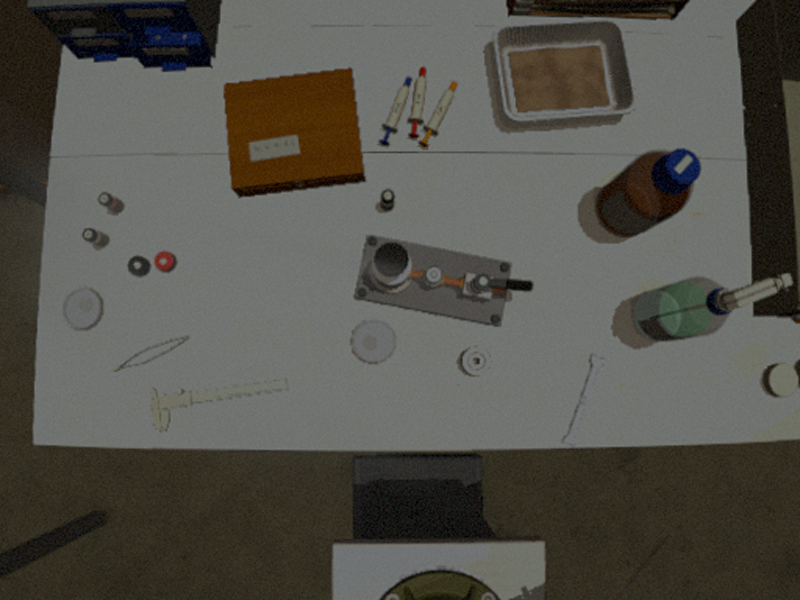

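The scene view shows the lubricator with its cap at (382,282), hub at about (452,270) and handle tip at (481,257), in 800x600 pixels. The top view shows the cap at (392,259), pin boss at (433,274), hub at (482,283), handle end at (532,286), and plate corners at (370,236), (511,263), (501,326) and (355,300).

```bash
python3 - <<'E'
from h import *
import pickle
t=pickle.load(open("top.pkl","rb"));s=pickle.load(open("scene.pkl","rb"))
f=.64
P=lambda n,d,u,v,z:print(n,np.round(plane(d,u*f,v*f,z),4))
for c in[(370,236),(511,263),(501,326),(355,300)]:P("corner",t,*c,.01)
P("cap",t,392,258,.12);P("cap s",s,382,281,.12)
P("boss",t,433,273,.062);P("boss s",s,416,298,.062)
P("hub",t,482,282,.082);P("hub s",s,452,269,.082)
P("end",t,532,286,.076);P("end s",s,481,256,.076)
P("vial",t,387,194,.053);P("dish",t,373,341,.017);P("weight",t,476,360,.024)
# dark mask for cap and grip
for n,d in(("t",t),("s",s)):
    g=d["image"].max(2); m=(g<45).astype(np.uint8)
    k,l,st,c=cv2.connectedComponentsWithStats(m)
    for i in range(1,k):
        u,v=c[i]
        if st[i,4]>15 and 190<u<350 and 110<v<250: print(n,st[i],np.round(c[i],1),np.round(plane(d,u,v,.12 if st[i,4]>150 else .076),4))
E
```

```text
corner [0.6096 0.1021 0.01  ]
corner [ 0.5681 -0.1126  0.01  ]
corner [ 0.4721 -0.0951  0.01  ]
corner [0.5117 0.1242 0.01  ]
cap [0.5557 0.0687 0.12  ]
cap s [0.5485 0.0778 0.12  ]
boss [0.5445 0.0101 0.062 ]
boss s [0.5384 0.0166 0.062 ]
hub [ 0.5287 -0.057   0.082 ]
hub s [ 0.5251 -0.0531  0.082 ]
end [ 0.5238 -0.1289  0.076 ]
end s [ 0.5168 -0.1186  0.076 ]
vial [0.6632 0.0759 0.053 ]
dish [0.4498 0.0969 0.017 ]
weight [ 0.4211 -0.0547  0.024 ]
t [150 111  84  15 410] [191.8 117.9] [0.6581 0.1944 0.12  ]
t [244 125   8   6  21] [248.  128.2] [0.6472 0.0751 0.076 ]
t [244 131   8   4  19] [247.1 132.5] [0.6375 0.077  0.076 ]
t [240 156  21  17 243] [250.7 162.9] [0.5605 0.069  0.12  ]
t [313 179  28   8 120] [329.  182.4] [ 0.5253 -0.1034  0.076 ]
s [300 106  20   9 104] [309.4 111.1] [ 0.6807 -0.3708  0.076 ]
s [284 161  25  20 118] [296.7 169.5] [ 0.5234 -0.0811  0.076 ]
s [234 174  21  14 224] [244.1 180.2] [0.5483 0.0793 0.12  ]
s [206 188   8   6  30] [209.5 190.5] [0.6262 0.1095 0.076 ]
s [240 192  10   6  37] [244.3 194.8] [0.5542 0.074  0.076 ]
s [262 193  10   4  22] [266.  194.9] [0.5166 0.0447 0.076 ]
s [285 200  30  18  37] [299.9 208.2] [0.4313 0.0379 0.076 ]
s [269 217  15   9  20] [276.  221.3] [0.4443 0.1033 0.076 ]
s [240 232  17   8  21] [248.1 236.2] [0.459  0.1728 0.076 ]
```

```bash
cat >> h.py <<'E'
def tool(*pts):
    s=ctrl.get_state(); M=R.from_rotvec(s["tool_rot"])
    for p in pts: print("world",p,"tool mm",np.round(1000*M.inv().apply(np.array(p)-s["position"]),1))
E
python3 - <<'E'
from h import *
import pickle
t=pickle.load(open("top.pkl","rb"));s=pickle.load(open("scene.pkl","rb"))
for n,d,u,v in(("spray left",t,635,320),("spray s",s,563,250),("brown left",t,600,215),("brown s",s,470,230)):print(n,plane(d,u*.64,v*.64,0).round(3))
for n,u,v in(("spray top s",580,97),("spray bottom centre top",0,0)):pass
c=plane(s,563*.64,245*.64,0)
for z in(.15,.2,.25,.3):print(z,proj(s,[c[0],c[1],z])/.64)
tool((.30,-.36,.30),(.472,-.109,.20),(.472,-.109,.063))
E
```

```text
spray left [ 0.481 -0.308  0.   ]
spray s [ 0.478 -0.331  0.   ]
brown left [ 0.647 -0.259  0.   ]
brown s [ 0.65  -0.287  0.   ]
0.15 [[573.56995137 168.52382588]]
0.2 [[577.33738141 140.54617039]]
0.25 [[581.22713385 111.2205053 ]]
0.3 [[585.23689513  80.48512235]]
world (0.3, -0.36, 0.3) tool mm [ 155.9 -207.7  -78.1]
world (0.472, -0.109, 0.2) tool mm [ 404.5 -382.9   22.2]
world (0.472, -0.109, 0.063) tool mm [ 404.6 -382.6  159.2]
```

```bash
python3 -m handwheel '[{"x":0.04,"y":-0.05,"z":-0.078},{"x":0.04,"y":-0.05,"z":-0.078},{"x":0.04,"y":-0.05,"z":-0.078},{"x":0.156,"y":-0.208,"z":-0.078},{"x":0.156,"y":-0.208,"z":-0.078},{"x":0.156,"y":-0.208,"z":-0.078},{"x":0.156,"y":-0.208,"z":-0.078},{"x":0.156,"y":-0.208,"z":-0.078},{"x":0.156,"y":-0.208,"z":-0.078}]' 0
python3 -c "
from h import *
tool((.472,-.109,.20),(.472,-.109,.063))"
```

```text
world (0.472, -0.109, 0.2) tool mm [ 404.5 -382.9   22.2]
world (0.472, -0.109, 0.063) tool mm [ 404.6 -382.6  159.2]invalid input at $[0]: expected keys x, y, z, wx, wy, wz
```

```bash
python3 -m handwheel '[{"x":0.04,"y":-0.05,"z":-0.078,"wx":0,"wy":0,"wz":0},{"x":0.04,"y":-0.05,"z":-0.078,"wx":0,"wy":0,"wz":0},{"x":0.04,"y":-0.05,"z":-0.078,"wx":0,"wy":0,"wz":0},{"x":0.156,"y":-0.208,"z":-0.078,"wx":0,"wy":0,"wz":0},{"x":0.156,"y":-0.208,"z":-0.078,"wx":0,"wy":0,"wz":0},{"x":0.156,"y":-0.208,"z":-0.078,"wx":0,"wy":0,"wz":0},{"x":0.156,"y":-0.208,"z":-0.078,"wx":0,"wy":0,"wz":0},{"x":0.156,"y":-0.208,"z":-0.078,"wx":0,"wy":0,"wz":0},{"x":0.156,"y":-0.208,"z":-0.078,"wx":0,"wy":0,"wz":0}]' 0
python3 -c "
from h import *
tool((.472,-.109,.20),(.472,-.109,.063))"
```

```text
time: 0.85
position: [0.3033, -0.3539, 0.301]
tool_rot: [-3.089, -0.57, -0.002]
ft_force: [-0.2, 0.1, -0.2]
grip_width: 0.402
grip_force: 0.0
world (0.472, -0.109, 0.2) tool mm [ 244.9 -168.5  101.4]
world (0.472, -0.109, 0.063) tool mm [ 244.7 -168.5  238.4]
```

```bash
python3 -m handwheel '[{"x":0.245,"y":-0.168,"z":0.101,"wx":0,"wy":0,"wz":0},{"x":0.245,"y":-0.168,"z":0.101,"wx":0,"wy":0,"wz":0},{"x":0.245,"y":-0.168,"z":0.101,"wx":0,"wy":0,"wz":0},{"x":0.245,"y":-0.168,"z":0.101,"wx":0,"wy":0,"wz":0},{"x":0.245,"y":-0.168,"z":0.101,"wx":0,"wy":0,"wz":0},{"x":0.245,"y":-0.168,"z":0.101,"wx":0,"wy":0,"wz":0},{"x":0.245,"y":-0.168,"z":0.101,"wx":0,"wy":0,"wz":0},{"x":0.245,"y":-0.168,"z":0.101,"wx":0,"wy":0,"wz":0},{"x":0.245,"y":-0.168,"z":0.101,"wx":0,"wy":0,"wz":0},{"x":0.245,"y":-0.168,"z":0.101,"wx":0,"wy":0,"wz":0}]' 0
python3 - <<'E'
from h import *
tool((.472,-.109,.063))
d=snap("scene");p=proj(d,ctrl.get_state()["position"])[0];print(p)
cv2.imwrite("pics/s1.png",cv2.resize(d["image"][100:280,180:420,::-1],(800,600),interpolation=cv2.INTER_CUBIC))
E
```

```text
time: 1.68
position: [0.4712, -0.1165, 0.1987]
tool_rot: [-3.09, -0.56, 0.002]
ft_force: [-0.6, -0.5, 0.3]
grip_width: 0.006
grip_force: 0.0
world (0.472, -0.109, 0.063) tool mm [  3.5  -6.7 135.7]
[327.87289003 123.22657379]
```

View pics/s1.png

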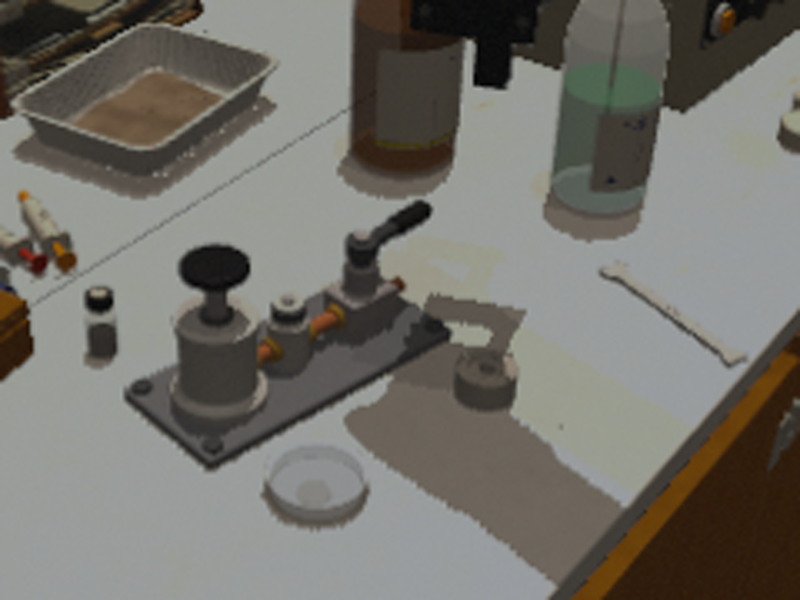

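The fingertips are at about (490,85) in the crop, clear of everything and as projected. The handle still lies along the pipe, pointing to (430,210).

```bash
python3 -m handwheel '[{"x":0.0,"y":0,"z":0.136,"wx":0,"wy":0,"wz":0},{"x":0.0,"y":0,"z":0.136,"wx":0,"wy":0,"wz":0},{"x":0.0,"y":0,"z":0.136,"wx":0,"wy":0,"wz":0},{"x":0.0,"y":0,"z":0.136,"wx":0,"wy":0,"wz":0},{"x":0.0,"y":0,"z":0.136,"wx":0,"wy":0,"wz":0},{"x":0.0,"y":0,"z":0.136,"wx":0,"wy":0,"wz":0}]' 0
python3 - <<'E'
from h import *
hub=np.array([.528,-.058])
for th in range(0,95,10):
    a=np.radians(th-10.5); n=np.array([np.cos(a),np.sin(a)]); e=np.array([n[1],-n[0]])
    b=a-np.radians(20.4); h=.0095*abs(np.cos(b))+.015*abs(np.sin(b))+.0075
    p=hub+.052*e-h*n; print(th,end=" "); tool((*p,.063))
E
```

```text
time: 2.23
position: [0.4718, -0.1185, 0.0647]
tool_rot: [3.092, 0.553, 0.001]
ft_force: [-0.2, -0.5, -0.2]
grip_width: 0.006
grip_force: 0.0
0 world (np.float64(0.4955600944920065), np.float64(-0.10487319271766507), 0.063) tool mm [27.  -4.5  1.7]
10 world (np.float64(0.505821034918224), np.float64(-0.1098084271800538), 0.063) tool mm [34.9  3.7  1.7]
20 world (np.float64(0.5171871302756204), np.float64(-0.11253251895461433), 0.063) tool mm [44.6 10.2  1.7]
30 world (np.float64(0.5291120605641546), np.float64(-0.11277033107887373), 0.063) tool mm [55.7 14.5  1.7]
40 world (np.float64(0.5368492390913484), np.float64(-0.11273902957684703), 0.063) tool mm [63.  17.2  1.7]
50 world (np.float64(0.5445746572530552), np.float64(-0.11172719118246596), 0.063) tool mm [70.6 18.9  1.7]
60 world (np.float64(0.5525415445770887), np.float64(-0.10933353342774732), 0.063) tool mm [78.9 19.4  1.7]
70 world (np.float64(0.5604549995490863), np.float64(-0.10535765360903698), 0.063) tool mm [87.7 18.4  1.7]
80 world (np.float64(0.5679315133958059), np.float64(-0.09968176545866055), 0.063) tool mm [96.7 15.7  1.7]
90 world (np.float64(0.5745278782477791), np.float64(-0.09230305566080493), 0.063) tool mm [105.4  11.1   1.8]
```

```bash
python3 -m handwheel '[{"x":0.027,"y":0.0,"z":0,"wx":0,"wy":0,"wz":0},{"x":0.031,"y":0.0,"z":0,"wx":0,"wy":0,"wz":0},{"x":0.035,"y":0.004,"z":0,"wx":0,"wy":0,"wz":0},{"x":0.040,"y":0.007,"z":0,"wx":0,"wy":0,"wz":0},{"x":0.045,"y":0.010,"z":0,"wx":0,"wy":0,"wz":0},{"x":0.050,"y":0.0125,"z":0,"wx":0,"wy":0,"wz":0},{"x":0.056,"y":0.0145,"z":0,"wx":0,"wy":0,"wz":0},{"x":0.063,"y":0.017,"z":0,"wx":0,"wy":0,"wz":0},{"x":0.067,"y":0.018,"z":0,"wx":0,"wy":0,"wz":0},{"x":0.071,"y":0.019,"z":0,"wx":0,"wy":0,"wz":0}]' 0
python3 - <<'E'
from h import *
tool((.5525,-.109,.063),(.5604,-.1054,.063),(.568,-.0997,.063),(.5745,-.0923,.063),(.576,-.086,.063))
d=snap("top");x=d["image"][120:240,200:360,::-1]
cv2.imwrite("pics/t2.png",cv2.resize(x,(800,600),interpolation=cv2.INTER_CUBIC))
d=snap("scene")
cv2.imwrite("pics/s2.png",cv2.resize(d["image"][120:240,220:380,::-1],(800,600),interpolation=cv2.INTER_CUBIC))
E
```

```text
time: 3.07
position: [0.5445, -0.1104, 0.0631]
tool_rot: [-3.092, -0.556, 0.002]
ft_force: [-3.7, -0.2, 0.3]
grip_width: 0.011
grip_force: 1.4
world (0.5525, -0.109, 0.063) tool mm [8.  1.5 0.1]
world (0.5604, -0.1054, 0.063) tool mm [16.7  0.9  0.1]
world (0.568, -0.0997, 0.063) tool mm [25.8 -1.8  0.1]
world (0.5745, -0.0923, 0.063) tool mm [34.4 -6.5  0.1]
world (0.576, -0.086, 0.063) tool mm [ 38.  -11.9   0.1]
```

View pics/s2.png

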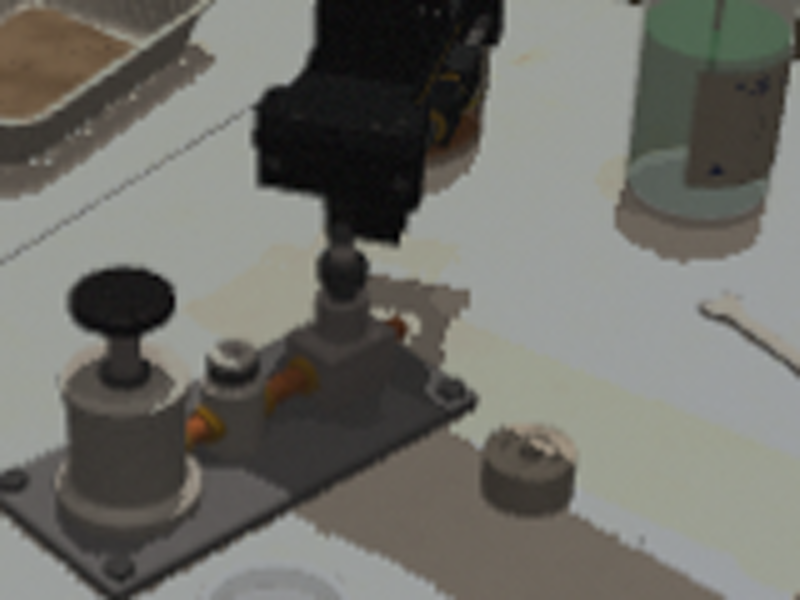

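The handle has turned about halfway: it leaves the hub at (343,270) straight away from the camera, up to (343,215). Everything else stands where it was, so I'll continue to the stop.

```bash
python3 -m handwheel '[{"x":0.004,"y":0.001,"z":0,"wx":0,"wy":0,"wz":0},{"x":0.008,"y":0.001,"z":0,"wx":0,"wy":0,"wz":0},{"x":0.0125,"y":0.001,"z":0,"wx":0,"wy":0,"wz":0},{"x":0.017,"y":0.001,"z":0,"wx":0,"wy":0,"wz":0},{"x":0.0215,"y":-0.0005,"z":0,"wx":0,"wy":0,"wz":0},{"x":0.026,"y":-0.002,"z":0,"wx":0,"wy":0,"wz":0},{"x":0.030,"y":-0.004,"z":0,"wx":0,"wy":0,"wz":0},{"x":0.033,"y":-0.006,"z":0,"wx":0,"wy":0,"wz":0},{"x":0.033,"y":-0.006,"z":0,"wx":0,"wy":0,"wz":0}]' 0
python3 -c "
from h import *
tool((.5745,-.0923,.063),(.576,-.086,.063))"
```

```text
time: 3.92
position: [0.5744, -0.0921, 0.0638]
tool_rot: [-3.092, -0.558, -0.003]
ft_force: [-0.5, -0.7, -0.1]
grip_width: 0.003
grip_force: 0.4
world (0.5745, -0.0923, 0.063) tool mm [0.1 0.2 0.8]
world (0.576, -0.086, 0.063) tool mm [ 3.7 -5.1  0.8]
```

```bash
for i in 1; do python3 -m handwheel '[{"x":0.001,"y":-0.0015,"z":0,"wx":0,"wy":0,"wz":0},{"x":0.0015,"y":-0.0025,"z":0,"wx":0,"wy":0,"wz":0},{"x":0.002,"y":-0.0035,"z":0,"wx":0,"wy":0,"wz":0},{"x":0.002,"y":-0.0035,"z":0,"wx":0,"wy":0,"wz":0}]' 0; done
```

```text
time: 4.25
position: [0.5748, -0.0895, 0.0639]
tool_rot: [3.091, 0.555, 0.003]
ft_force: [1.4, -2.8, -0.3]
grip_width: 0.001
grip_force: 1.1
```

Contact, at about the friction level. I'll push on until the force climbs at the stop.

```bash
python3 -m handwheel '[{"x":0.001,"y":-0.0015,"z":0,"wx":0,"wy":0,"wz":0},{"x":0.0015,"y":-0.003,"z":0,"wx":0,"wy":0,"wz":0},{"x":0.0015,"y":-0.003,"z":0,"wx":0,"wy":0,"wz":0}]' 0
python3 -m handwheel '[{"x":0.001,"y":-0.0015,"z":0,"wx":0,"wy":0,"wz":0},{"x":0.0015,"y":-0.003,"z":0,"wx":0,"wy":0,"wz":0},{"x":0.0015,"y":-0.003,"z":0,"wx":0,"wy":0,"wz":0}]' 0
```

```text
time: 4.5
position: [0.5751, -0.0867, 0.064]
tool_rot: [3.09, 0.555, 0.002]
ft_force: [0.8, -4.2, -0.0]
grip_width: 0.003
grip_force: 1.8
time: 4.75
position: [0.5752, -0.0864, 0.064]
tool_rot: [3.088, 0.552, 0.001]
ft_force: [1.7, -8.8, 0.8]
grip_width: 0.006
grip_force: 4.3
```

```bash
python3 -m handwheel '[{"x":-0.01,"y":0.016,"z":0,"wx":0,"wy":0,"wz":0},{"x":-0.015,"y":0.026,"z":0,"wx":0,"wy":0,"wz":0},{"x":-0.015,"y":0.026,"z":-0.12,"wx":0,"wy":0,"wz":0},{"x":-0.015,"y":0.026,"z":-0.12,"wx":0,"wy":0,"wz":0},{"x":-0.015,"y":0.026,"z":-0.12,"wx":0,"wy":0,"wz":0},{"x":-0.015,"y":0.026,"z":-0.12,"wx":0,"wy":0,"wz":0},{"x":-0.015,"y":0.026,"z":-0.12,"wx":0,"wy":0,"wz":0}]' 0
python3 - <<'E'
from h import *
tool((.552,.069,.185),(.552,.069,.135))
d=snap("scene");print(proj(d,[[.528,-.058,.076],[.528+.072*.983,-.058-.072*.182,.076]])-[220,120])
cv2.imwrite("pics/s3.png",cv2.resize(d["image"][120:240,220:380,::-1],(800,600),interpolation=cv2.INTER_CUBIC))
E
```

```text
time: 5.33
position: [0.5713, -0.1113, 0.1863]
tool_rot: [3.091, 0.557, 0.007]
ft_force: [-0.3, -0.3, -0.8]
grip_width: 0.006
grip_force: 0.0
world (0.552, 0.069, 0.185) tool mm [  44.8 -175.7    1.1]
world (0.552, 0.069, 0.135) tool mm [  44.6 -175.8   51.1]
[[69.42412617 53.00279649]
 [49.17513496 41.0222803 ]]
```

View pics/s3.png

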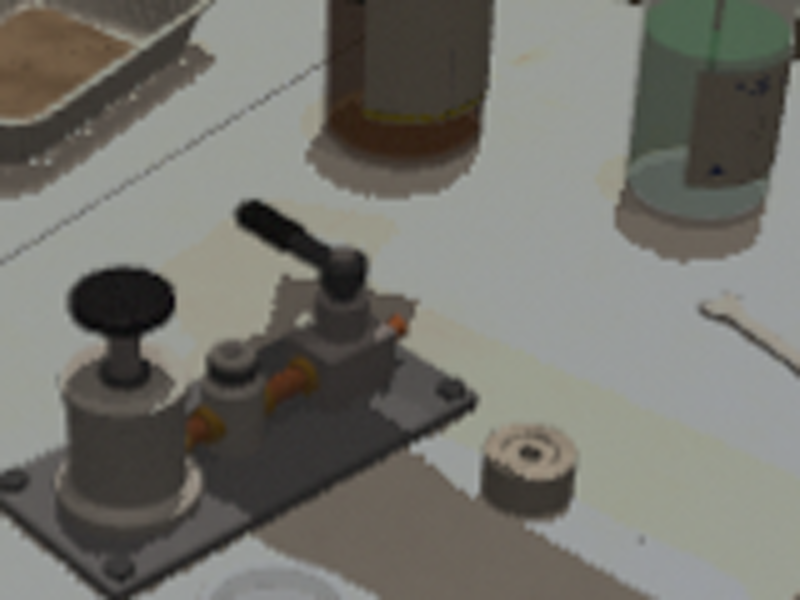

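The handle end at (245,208) matches the fully-across prediction of (246,205), so the valve is shut. Next I go to the plunger.

```bash
python3 -m handwheel '[{"x":0.045,"y":-0.177,"z":0,"wx":0,"wy":0,"wz":0},{"x":0.045,"y":-0.177,"z":0,"wx":0,"wy":0,"wz":0},{"x":0.045,"y":-0.177,"z":0,"wx":0,"wy":0,"wz":0},{"x":0.045,"y":-0.177,"z":0,"wx":0,"wy":0,"wz":0},{"x":0.045,"y":-0.177,"z":0,"wx":0,"wy":0,"wz":0},{"x":0.045,"y":-0.177,"z":0.03,"wx":0,"wy":0,"wz":0},{"x":0.045,"y":-0.177,"z":0.05,"wx":0,"wy":0,"wz":0},{"x":0.045,"y":-0.177,"z":0.05,"wx":0,"wy":0,"wz":0},{"x":0.045,"y":-0.177,"z":0.05,"wx":0,"wy":0,"wz":0}]' 0
python3 - <<'E'
from h import *
d=snap("scene")
print(proj(d,ctrl.get_state()["position"])-[200,120])
cv2.imwrite("pics/s4.png",cv2.resize(d["image"][120:240,200:360,::-1],(800,600),interpolation=cv2.INTER_CUBIC))
E
```

```text
time: 6.13
position: [0.5482, 0.0695, 0.1313]
tool_rot: [-3.09, -0.556, 0.008]
ft_force: [0.3, -1.2, 0.1]
grip_width: 0.008
grip_force: 0.0
[[46.46013841 52.90229767]]
```

View pics/s4.png

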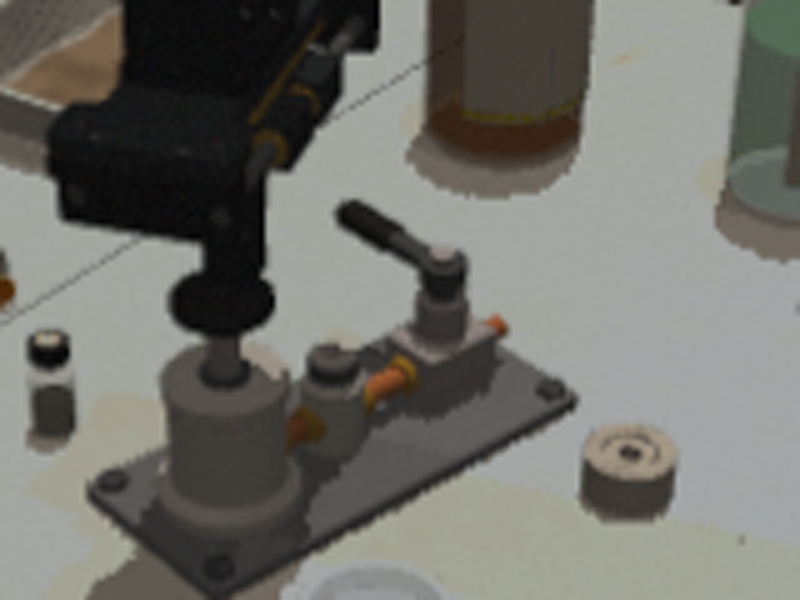

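The fingers at (237,275) sit just above the cap, whose centre is at (222,300), about 3 mm to the right. I'll correct that and press slowly once.

```bash
python3 -m handwheel '[{"x":0.004,"y":-0.002,"z":0,"wx":0,"wy":0,"wz":0},{"x":0.004,"y":-0.002,"z":0.01,"wx":0,"wy":0,"wz":0},{"x":0.004,"y":-0.002,"z":0.018,"wx":0,"wy":0,"wz":0},{"x":0.004,"y":-0.002,"z":0.025,"wx":0,"wy":0,"wz":0},{"x":0.004,"y":-0.002,"z":0.032,"wx":0,"wy":0,"wz":0},{"x":0.004,"y":-0.002,"z":0.038,"wx":0,"wy":0,"wz":0},{"x":0.004,"y":-0.002,"z":0.042,"wx":0,"wy":0,"wz":0},{"x":0.004,"y":-0.002,"z":0.042,"wx":0,"wy":0,"wz":0}]' 0
```

```text
time: 6.85
position: [0.5551, 0.0733, 0.0933]
tool_rot: [3.092, 0.556, 0.006]
ft_force: [-1.1, 0.1, 13.5]
grip_width: 0.004
grip_force: 6.6
```

```bash
python3 -m handwheel '[{"x":0,"y":0,"z":0.003,"wx":0,"wy":0,"wz":0},{"x":0,"y":0,"z":0.003,"wx":0,"wy":0,"wz":0},{"x":0,"y":0,"z":0.003,"wx":0,"wy":0,"wz":0}]' 0
python3 -m handwheel '[{"x":0,"y":0,"z":-0.018,"wx":0,"wy":0,"wz":0},{"x":0,"y":0,"z":-0.036,"wx":0,"wy":0,"wz":0},{"x":0,"y":0,"z":-0.04,"wx":0,"wy":0,"wz":0},{"x":0,"y":0,"z":-0.04,"wx":0,"wy":0,"wz":0},{"x":0,"y":0,"z":-0.04,"wx":0,"wy":0,"wz":0}]' 0
```

```text
time: 7.1
position: [0.5552, 0.0733, 0.091]
tool_rot: [3.091, 0.556, 0.006]
ft_force: [-1.5, -0.4, 14.7]
grip_width: 0.004
grip_force: 7.1
time: 7.52
position: [0.5527, 0.0724, 0.1276]
tool_rot: [3.092, 0.555, -0.002]
ft_force: [0.0, -0.8, -0.4]
grip_width: 0.008
grip_force: 0.0
```

```bash
for i in 1 2; do python3 -m handwheel '[{"x":0,"y":0,"z":0.014,"wx":0,"wy":0,"wz":0},{"x":0,"y":0,"z":0.026,"wx":0,"wy":0,"wz":0},{"x":0,"y":0,"z":0.034,"wx":0,"wy":0,"wz":0},{"x":0,"y":0,"z":0.040,"wx":0,"wy":0,"wz":0},{"x":0,"y":0,"z":0.040,"wx":0,"wy":0,"wz":0},{"x":0,"y":0,"z":0.040,"wx":0,"wy":0,"wz":0},{"x":0,"y":0,"z":0.040,"wx":0,"wy":0,"wz":0}]' 0
python3 -m handwheel '[{"x":0,"y":0,"z":-0.02,"wx":0,"wy":0,"wz":0},{"x":0,"y":0,"z":-0.036,"wx":0,"wy":0,"wz":0},{"x":0,"y":0,"z":-0.04,"wx":0,"wy":0,"wz":0},{"x":0,"y":0,"z":-0.04,"wx":0,"wy":0,"wz":0},{"x":0,"y":0,"z":-0.04,"wx":0,"wy":0,"wz":0}]' 0; done | grep -E 'pos|ft|time'
```

```text
time: 8.1
position: [0.5543, 0.0728, 0.0904]
ft_force: [-3.3, -1.5, 17.8]
time: 8.52
position: [0.5521, 0.0724, 0.1268]
ft_force: [-0.1, -1.0, -0.0]
time: 9.1
position: [0.554, 0.0728, 0.0904]
ft_force: [-3.6, -1.2, 19.7]
time: 9.52
position: [0.5521, 0.0724, 0.1267]
ft_force: [-1.8, 1.2, -0.6]
```

Three full strokes are done. Two more follow, then a retreat upward and a check of the pin.

```bash
for i in 1 2; do python3 -m handwheel '[{"x":0,"y":0,"z":0.014,"wx":0,"wy":0,"wz":0},{"x":0,"y":0,"z":0.026,"wx":0,"wy":0,"wz":0},{"x":0,"y":0,"z":0.034,"wx":0,"wy":0,"wz":0},{"x":0,"y":0,"z":0.040,"wx":0,"wy":0,"wz":0},{"x":0,"y":0,"z":0.040,"wx":0,"wy":0,"wz":0},{"x":0,"y":0,"z":0.040,"wx":0,"wy":0,"wz":0},{"x":0,"y":0,"z":0.040,"wx":0,"wy":0,"wz":0}]' 0
python3 -m handwheel '[{"x":0,"y":0,"z":-0.02,"wx":0,"wy":0,"wz":0},{"x":0,"y":0,"z":-0.036,"wx":0,"wy":0,"wz":0},{"x":0,"y":0,"z":-0.04,"wx":0,"wy":0,"wz":0},{"x":0,"y":0,"z":-0.04,"wx":0,"wy":0,"wz":0},{"x":0,"y":0,"z":-0.04,"wx":0,"wy":0,"wz":0}]' 0; done | grep -E 'pos|ft|time'
python3 -m handwheel '[{"x":0,"y":0,"z":-0.1,"wx":0,"wy":0,"wz":0},{"x":0,"y":0,"z":-0.1,"wx":0,"wy":0,"wz":0},{"x":0,"y":0,"z":-0.1,"wx":0,"wy":0,"wz":0},{"x":0,"y":0,"z":-0.1,"wx":0,"wy":0,"wz":0},{"x":0,"y":0,"z":-0.1,"wx":0,"wy":0,"wz":0}]' 0
python3 - <<'E'
from h import *
d=snap("scene")
b=np.array([.539,.012])
print((proj(d,[[*b,.060],[*b,.082]])-[200,130])*8)
cv2.imwrite("pics/s5.png",cv2.resize(d["image"][130:205,200:300,::-1],(800,600),interpolation=cv2.INTER_CUBIC))
E
```

```text
time: 10.1
position: [0.5539, 0.0728, 0.0904]
ft_force: [-4.7, -1.7, 20.8]
time: 10.52
position: [0.552, 0.0724, 0.1266]
ft_force: [0.3, -0.4, -0.6]
time: 11.1
position: [0.5538, 0.0728, 0.0903]
ft_force: [-4.5, -0.7, 21.5]
time: 11.52
position: [0.552, 0.0724, 0.1266]
ft_force: [0.1, -0.4, 0.4]
time: 11.93
position: [0.553, 0.0726, 0.2275]
tool_rot: [3.092, 0.556, -0.002]
ft_force: [0.2, -0.7, 0.3]
grip_width: 0.003
grip_force: 0.0
[[538.35525992 483.34887798]
 [538.21822236 419.67747934]]
```

View pics/s5.png

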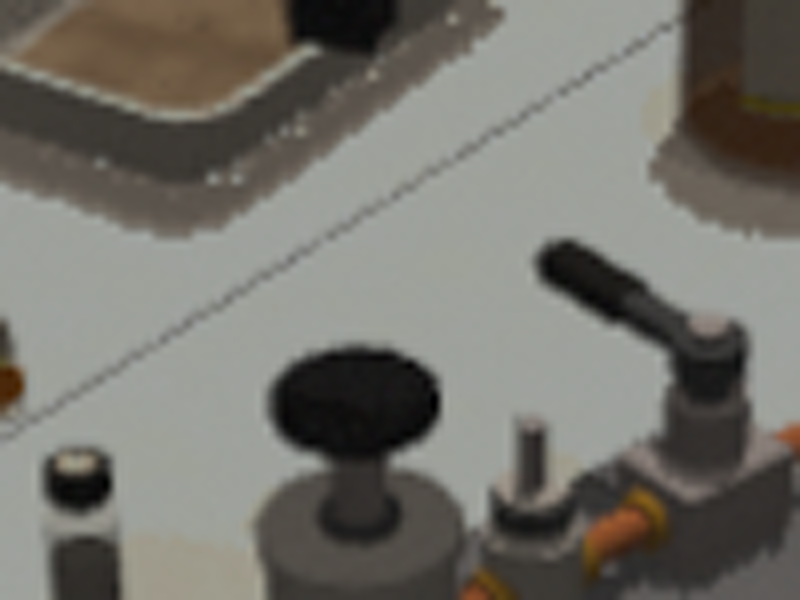

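The pin stands out of its boss from about (530,485) to (530,420), which matches the roughly 64 px expected when fully out. The plunger is up, the handle is across, and the vial is in place.

```bash
python3 -c "
from bench import ctrl
print(ctrl.close_job())"
```

```text
the job is handed in; nothing more can be done
None
```

The lubricator is primed and the job is handed in: the valve handle was pushed to its stop across the pipe, five full strokes brought the pin fully out by the camera check, and the plunger is up with the arm clear. The pin and the loose items were not touched; no verdict came back.

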